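# Send bench gas to the hose nozzle

### The job

Get gas ready at the one outlet that has a ridged hose nozzle: with a fingertip, push the distributor's pointer round until it points straight at that nozzle and leave it there. Only then push the supply tap's lever a quarter turn to fully open, in line with its pipe. Push gently and do not grip anything, and leave the loose things around them where they stand.

Things in the scene. Friction and masses are not known exactly. Their poses are not given: they have to be found in the camera images.
- manifold: Gas distributor fixed to the bench: hub (26 mm radius, 66 mm high) with four level pipes (tops at 47 mm) to four outlet posts (12 mm radius, 55 mm high), 115 mm from the hub's axis, at 50, 100, -50 and -100 degrees from body x (counter-clockwise from above). Origin: on the hub's axis at bench level, z up. One post carries the nozzle, three carry low plugs (24 mm across, tops at 65 mm).
- selector (a joint): Black pointer bar on the hub, turning about its vertical axis with friction; stays where left (2 N at mid-arm moves it). Rad: 0 = along body x of manifold, growing counter-clockwise from above, stops at -2.1 and 2.1. Bar 14 mm wide, upright sides, from the axis to its pointed end 75 mm out, 76 to 92 mm above the bench; its boss 16 mm radius, 97 mm high.
- selector_tip (a point): The pointed end of the selector bar: 75 mm from the hub's axis, 84 mm above the bench (half-way up the bar).
- selector_aim (a point): The spot that the selector points at: on the bar's centre line produced to 115 mm from the hub's axis, where the outlets stand; 84 mm above the bench. There is nothing solid there.
- nozzle: The ridged steel hose nozzle screwed on one of the four outlet posts (which one varies): 24 mm across at its foot, 17 mm over the ridges, 47 mm high, far taller than the blanking plugs. Origin: centre of its foot, 55 mm above the bench, its top 102 mm above the bench.
- tap: Supply tap fixed to the bench, left or right of the distributor: a 20 mm pipe rises from the bench, runs level for 110 mm along body x (top at 65 mm) and dives into the bench again; valve block in its middle (38 x 32 mm, top at 72 mm). Origin: at bench level under the valve's vertical axis; z up.
- tap_lever (a joint): Tap's black lever, turning about the tap's vertical axis with friction; stays where left (2 N at mid-arm moves it). Rad: 0 = shut, crosswise to the pipe, along body y of tap; grows clockwise from above to 1.571 = fully open at its stop, in line with the pipe, along body x of tap. Bar 14 mm wide, upright sides, to 88 mm from the axis, 90 to 104 mm above the bench; boss 13 mm radius, 106 mm high.
- tap_lever_end (a point): Middle of the free end of the tap's lever: 88 mm from the axis, 97 mm above the bench.
- jar: Bystander, loose, to be left alone: white plastic jar with a cap, 42 mm across, 55 mm high, beside the supply tap on the side away from the lever. Origin: centre of its underside.
- vial_short: Bystander, loose, to be left alone: small capped amber vial, 26 mm across, 42 mm high, standing between two outlets of the distributor. Origin: centre of its underside.
- vial_tall: Bystander, loose, to be left alone: small capped clear vial, 28 mm across, 62 mm high, behind the distributor's hub (on its -x side). Origin: centre of its underside.
- dish: Bystander, loose, to be left alone: closed petri dish, 92 mm across, 16 mm high. Origin: centre of its underside.
- tip_box: Bystander, loose, to be left alone: pipette-tip box, 85 x 120 x 59 mm. Origin: centre of its underside.
- mouse: Bystander, loose, to be left alone: black computer mouse, 105 x 60 x 32 mm. Origin: centre of its underside.
- beaker: Bystander, loose, to be left alone: empty glass beaker, 68 mm across, 85 mm high. Origin: centre of its underside.
- wrench: Bystander, loose, to be left alone: steel wrench, 150 mm long, lying flat. Origin: centre of its underside.

How it is judged (in metres and radians):
On the way, in this order (a step that is already met when the one before it is completed fails the run):
1. the pointer points at the nozzle while the tap is still shut (horizontal distance between selector_aim and nozzle below 0.018 m and value of joint tap_lever below 0.5 rad and velocity of joint selector between -0.1 and 0.1 rad/s), for 0.3 s.
2. the tap's lever is fully open with the pointer still at the nozzle (horizontal distance between selector_aim and nozzle below 0.018 m and value of joint tap_lever above 1.4 rad), for 0.2 s.
At the end, for the whole second after the job is handed in: The pointer's line passes within 18 mm (about 9 degrees) of the nozzle's centre, the tap's lever is within 10 degrees of fully open (above 1.4 rad), both at rest, and every loose bystander is within 20 mm of where it stood (all of step 2 and velocity of joint selector between -0.05 and 0.05 rad/s and velocity of joint tap_lever between -0.05 and 0.05 rad/s and distance of each of jar, vial_short, vial_tall, dish, tip_box, mouse, beaker, wrench from where it was at the start of the episode below 0.02 m); the robot touches nothing.
It fails at once if the tap was opened while the pointer was not at the nozzle (value of joint tap_lever above 0.6 rad and not (horizontal distance between selector_aim and nozzle below 0.022 m)).
It fails at once if a loose bystander was lifted, carried or knocked more than 20 mm (distance of any of jar, vial_short, vial_tall, dish, tip_box, mouse, beaker, wrench from where it was at the start of the episode above 0.02 m).
It fails at once if the pointer or the lever was gripped or forced (more than 40 N) (contact force between the fingers and manifold above 40 N or contact force between the fingers and tap above 40 N).
It also fails if it takes over 51 s, if anything falls off the work surface, if the arm or the gripper's body presses on something with over 40 N, if the wrist force passes 120 N, or if a joint passes its speed limit or range.

### The arm

A 6-joint arm with a two-finger parallel gripper is mounted at the origin on the work surface. World frame = base frame: x ahead of the robot, y to its left, z up, the work surface at z = 0. Lengths are in m, angles in degrees, forces in N, time in s.
With the tool pointing down it reaches from about 0.4 to 0.825 m from the base axis. Payload 7 kg.
Tool frame: the origin (TCP) lies on the centre line of the jaws, within the pads' length; the fingertips stand 11 mm ahead of it and the grasp point (between the pads) lies 8 mm behind it; z points along the fingers, y is the direction in which the jaws open and shut (so a half turn about z gives the same grasp; the last joint's range is limited). The gripper opens to 85 mm and grips with 20 to 120 N. Pads are 22 mm wide; open, the fingers measure 114 mm over their backs; the gripper's body (76 mm by 85 mm) begins 54 mm behind the grasp point. The pads swing forward as they close: fully open they stand 13 mm farther back than shut.
Start: joints at [16.507, 20.546, 0.682, 0, -70.136, -16.507], TCP at [0.675, -0, 0.242] pointing down, gripper open.
Joint ranges: [-176.03, 176.03], [-82.01, 121.73], [-58.28, 71.71], [-173.87, 95.51], [-174.79, -0.11], [-173.66, 173.66]. Speed limits (degrees/s): [136.94, 136.94, 172.46, 180, 180, 180].

### API

Orientations are given as a 3x3 rotation matrix whose columns are the frame's x, y, z axes.
In Python, from cell import movep, move_straight, goto_joints, move_gripper, pause, ik, read_state, get_image, camera_params, PlanningError, finish_job, look_for, regions_of, landmark_of gives the robot as it stands. Calls block until the motion is done:
- movep(position, orientation): joint-space move of the TCP to a pose.
- move_straight(position, v=0.15, frame=None, max_force=None): straight line of the TCP; frame=None keeps the orientation; v is the mean speed in m/s. With max_force (N) it stops when the force on the tool has changed by that much, and returns True; else False.
- goto_joints(angles): joint-space move.
- move_gripper(opening, squeeze=None): finger opening in m; squeeze is the grip in N (None keeps the last); returns when the fingers have stopped.
- pause(seconds).
- ik(position, orientation): joint angles nearest the present ones, or None.
- read_state(): the state.
- get_image(name): name is "scene" or "side" or "wrist"; returns (picture, depth): 400x640x3 uint8, blue, green, red; 400x640 float32, m along the optical axis (not along the pixel's ray), 0 where there is no reading.
- camera_params(name): a dict with "camera_matrix" (3x3 intrinsics, pixels), "k1" (the pictures are not rectified: a ray, as slopes to the right and down, at radius r is drawn at 1 + k1 r^2 times it, then the intrinsics apply), "rvec" (rotation vector, rad) and "tvec" (3), from world to camera coordinates, as OpenCV has them. Camera axes: x right, y down, z forward; pixel columns grow to the right and rows downward; lengths in m; the calibration is good to about 2 mm. A picture is of the moment at which its call begins: read the wrist's pose just before it. camera_params takes no time and is no camera call; for the wrist camera it gives the pose at the moment of the call.
A pose or a line that the arm cannot do raises PlanningError and nothing moves.
- finish_job(): hands the job in, once; it reports no verdict.
Trained networks look in the newest picture that a camera, given by its name, has taken for a name from the list of things; names that differ only in an ending like _2 or _b are one class to them, and where a whole thing is asked for, a point or a joint stands for the part that bears it (a point fixed in the world has none). Each returns a list of dicts, best first, with "score" (0 to 1); they miss things now and then, are a little off and sometimes report something else, mostly with a low value. They report only what shows in the picture. A call takes as long as a camera call.
- look_for(camera, query): "extent" ([left, top, width, height] in pixels, round what is visible of it).
- regions_of(camera, query): "mask" (400x640 bool, what is visible of it) and "extent" ([left, top, width, height] in pixels, round what is visible of it).
- landmark_of(camera, query): "pixel" ([column, row] in pixels: a listed point, or the origin of a listed thing).
The state is a dict: "time_s": time; "qpos": joint angles; "joint_vel": joint speeds; "joint_torque": joint torques, N m; "position": TCP position; "ee_rot": TCP orientation; "ft_force": force on the tool from outside, world axes, zero at the start; "moment": the same for the moment, N m; "opening": finger opening in m.
Only numpy, scipy, OpenCV 4.12 (cv2) and the standard library are available. Lean on these libraries where they do the work, as an engineer would, in place of code of your own. Each camera call takes 0.05 s, during which the arm holds its last target.

## Working session

There is one attempt and no reset: what is moved stays moved. The work goes in short steps, each a Python script; the robot and the scene stay as the last script left them, time stands still between calls to the robot, and variables do not carry over. Pictures are saved under pics/ and viewed, and the job is handed in when it is done.

```bash
ls; mkdir -p pics; python3 - <<'E'
from cell import *
import cv2
for n in ["scene","side","wrist"]:
    im,d=get_image(n); cv2.imwrite(f"pics/{n}0.png",im)
    print(n,camera_params(n))
    for q in ["manifold","selector_tip","nozzle","tap","tap_lever_end","jar","vial_short","vial_tall","dish","tip_box","mouse","beaker","wrench"]:
        r=landmark_of(n,q); print(q,[(x["pixel"],round(x["score"],2)) for x in r[:2]])
print(read_state()["time_s"])
E
```

```text
pics
scene {'camera_matrix': array([[513.06118484,   0.        , 318.94139479],
       [  0.        , 513.06118484, 195.44880898],
       [  0.        ,   0.        ,   1.        ]]), 'k1': 0.000630375368414003, 'rvec': array([ 0.85008492,  2.43057552, -1.25793964]), 'tvec': array([ 0.47241741, -0.17552243,  1.73404368])}
manifold [([383.2, 229.5], 0.69)]
selector_tip [([359.0, 210.3], 0.9)]
nozzle [([347.2, 204.3], 0.59)]
tap [([309.3, 178.4], 0.97)]
tap_lever_end [([313.4, 162.9], 0.66)]
jar [([303.4, 163.3], 0.62)]
vial_short [([352.7, 214.2], 0.43)]
vial_tall [([411.8, 217.8], 0.66)]
dish [([272.4, 231.9], 0.64)]
tip_box [([379.5, 314.4], 0.63)]
mouse [([223.0, 171.0], 0.91)]
beaker []
wrench [([263.3, 140.2], 0.52)]
side {'camera_matrix': array([[428.15821198,   0.        , 320.27432144],
       [  0.        , 428.15821198, 214.19025289],
       [  0.        ,   0.        ,   1.        ]]), 'k1': -0.05758946439609697, 'rvec': array([ 2.23614137, -0.56320278,  0.26915347]), 'tvec': array([-0.52238011,  0.22447067,  0.929186  ])}
manifold [([265.7, 201.8], 0.86)]
selector_tip [([2
[... 475 characters left out ...]
([387.3, 382.3], 0.72)]
wrist {'camera_matrix': array([[308.18613419,   0.        , 317.70694417],
       [  0.        , 308.18613419, 199.10934546],
       [  0.        ,   0.        ,   1.        ]]), 'k1': 0.00784123603163891, 'rvec': array([ 2.56378805e-04, -3.11161713e+00, -4.27032163e-01]), 'tvec': array([ 0.6743883 , -0.0370598 ,  0.37708045])}
manifold []
selector_tip [([409.1, 314.8], 0.66)]
nozzle [([408.2, 254.3], 0.63)]
tap [([465.6, 21.4], 0.93), ([409.4, 315.5], 0.29)]
tap_lever_end [([467.7, 95.4], 0.97)]
jar []
vial_short [([435.7, 219.2], 0.9), ([257.6, 167.6], 0.15)]
vial_tall [([508.1, 300.6], 0.72)]
dish [([259.7, 165.4], 0.71)]
tip_box []
mouse []
beaker []
wrench []
2.1
```

View pics/scene0.png

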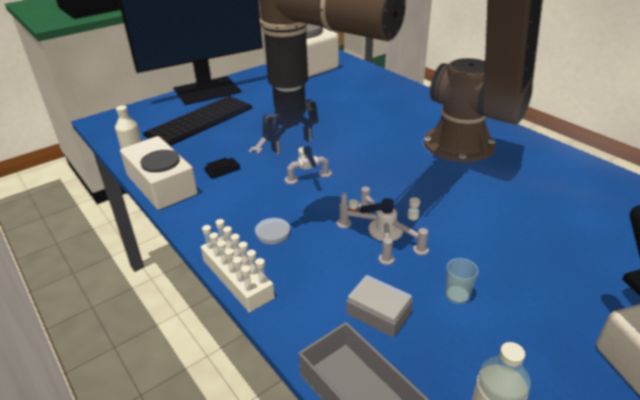

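View pics/side0.png

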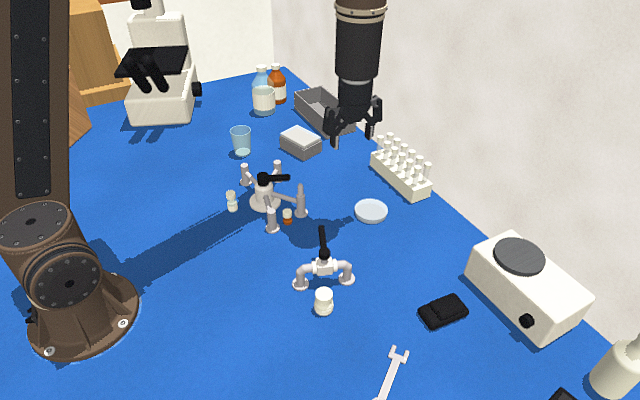

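View pics/wrist0.png

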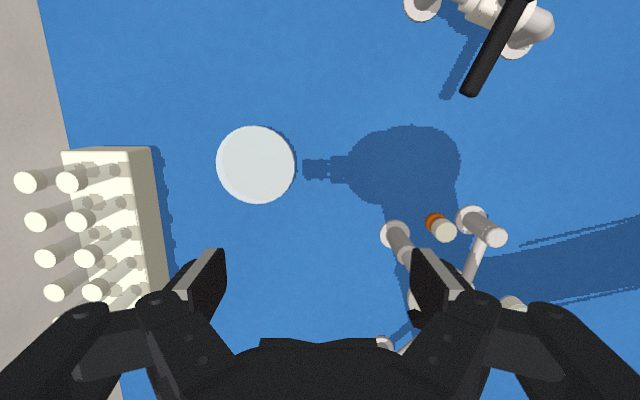

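```bash
cat > h.py <<'E'
import numpy as np, cv2
from cell import *
def ray(n,px,cp=None):
    c=cp or camera_params(n); K=c["camera_matrix"]; k=c["k1"]
    u=cv2.undistortPoints(np.array([[px]],float),K,np.array([k,0,0,0.]))[0,0]
    R=cv2.Rodrigues(np.array(c["rvec"]))[0]; t=np.array(c["tvec"]).ravel()
    return -R.T@t, R.T@np.array([u[0],u[1],1.])
def atz(n,px,z,cp=None):
    o,d=ray(n,px,cp); return o+d*(z-o[2])/d[2]
def proj(n,P,cp=None):
    c=cp or camera_params(n)
    return cv2.projectPoints(np.array(P,float).reshape(-1,3),np.array(c["rvec"]),np.array(c["tvec"]),c["camera_matrix"],np.array([c["k1"],0,0,0.]))[0][:,0]
E
python3 - <<'E'
from h import *
np.set_printoptions(precision=3,suppress=True)
for n,l in {"side":{"manifold":([265.7,201.8],0),"tip":([290.3,179.7],.084),"noz":([300,195],.055),"tap":([321.6,281.2],0),"lev":([318.4,225.8],.097),"jar":([321,309.4],0),"vs":([284,223],0),"vt":([232.3,210.9],0),"boss":([264,177],.097),"p1":([271,210],.055),"p2":([277,163],.065),"p3":([244,167],.065),"levboss":([324,252],.106)},
 "scene":{"manifold":([383.2,229.5],0),"tip":([359,210.3],.084),"noz":([344,207],.055),"tap":([309.3,178.4],0),"lev":([301,150],.097),"boss":([387,203],.097),"vt":([411.8,217.8],0)},
 "wrist":{"tip":([409.1,314.8],.084),"noz":([408,254],.055),"lev":([467.7,95.4],.097),"vs":([435,219],0),"p1":([497,237],.065)}}.items():
  for k,(p,z) in l.items(): print(n,k,atz(n,p,z))
o,d=ray("wrist",[320,200]); print(o,d)
im,_=get_image("side"); cv2.imwrite("pics/sz.png",cv2.resize(im[140:330,210:410],None,fx=4,fy=4,interpolation=cv2.INTER_CUBIC)[:600])
cv2.imwrite("pics/sz.png",cv2.resize(im[145:325,215:405],None,fx=3.3,fy=3.3,interpolation=cv2.INTER_CUBIC))
E
```

```text
side manifold [0.511 0.176 0.   ]
side tip [0.574 0.135 0.084]
side noz [0.583 0.096 0.055]
side tap [ 0.512 -0.158  0.   ]
side lev [ 0.547 -0.076  0.097]
side jar [ 0.472 -0.229  0.   ]
side vs [0.52  0.069 0.   ]
side vt [0.413 0.183 0.   ]
side boss [0.509 0.164 0.097]
side p1 [0.488 0.075 0.055]
side p2 [0.585 0.252 0.065]
side p3 [0.491 0.278 0.065]
side levboss [ 0.513 -0.165  0.106]
scene manifold [0.511 0.168 0.   ]
scene tip [0.579 0.145 0.084]
scene noz [0.574 0.08  0.055]
scene tap [ 0.515 -0.156  0.   ]
scene lev [ 0.527 -0.176  0.097]
scene boss [0.515 0.18  0.097]
scene vt [ 0.415  0.182 -0.   ]
wrist tip [0.575 0.146 0.084]
wrist noz [0.572 0.088 0.055]
wrist lev [ 0.547 -0.08   0.097]
wrist vs [0.524 0.065 0.   ]
wrist p1 [0.482 0.063 0.065]
[ 0.674 -0.066  0.374] [-0.007  0.272 -0.962]
```

View pics/sz.png

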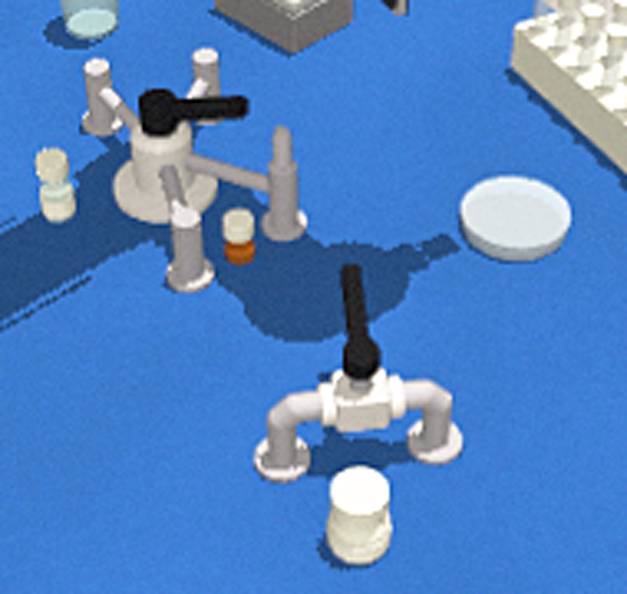

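```bash
python3 - <<'E'
from h import *
np.set_printoptions(precision=3,suppress=True)
R=np.array(read_state()["ee_rot"]); print(R)
move_gripper(0.0,20)
movep([0.55,-0.02,0.33],R)
s=read_state(); print(s["time_s"],s["position"],s["opening"])
cp=camera_params("wrist"); im,d=get_image("wrist"); cv2.imwrite("pics/w1.png",im); np.save("w1d.npy",d)
import pickle; pickle.dump(cp,open("cp1.pkl","wb"))
for q,z in [("manifold",0),("selector_tip",.084),("nozzle",.055),("tap",0),("tap_lever_end",.097)]:
    print(q,[(x["pixel"],round(x["score"],2),atz("wrist",x["pixel"],z,cp)) for x in landmark_of("wrist",q)[:2]])
E
```

```text
[[-0. -1.  0.]
 [-1.  0.  0.]
 [-0. -0. -1.]]
3.5833 [ 0.55  -0.02   0.331] 0.0002592215233472669
manifold [([344.4, 274.0], 0.89, array([0.505, 0.174, 0.   ]))]
selector_tip []
nozzle [([297.8, 239.4], 0.73, array([0.578, 0.088, 0.055])), ([343.6, 275.1], 0.24, array([0.511, 0.145, 0.055]))]
tap [([344.6, 54.3], 0.69, array([ 0.513, -0.163,  0.   ]))]
tap_lever_end [([321.8, 121.4], 0.61, array([ 0.545, -0.076,  0.097]))]
```

View pics/w1.png

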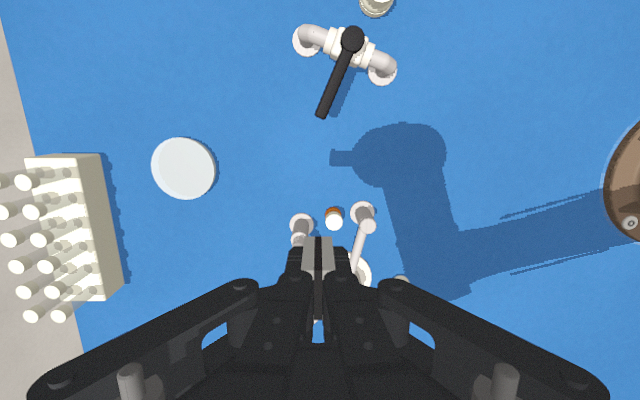

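```bash
python3 - <<'E'
from h import *
import pickle
np.set_printoptions(precision=3,suppress=True)
cp=pickle.load(open("cp1.pkl","rb"))
print("tapboss",atz("wrist",[353,38],.106,cp),"levend",atz("wrist",[321,116],.097,cp),"feet",atz("wrist",[305,43],0.005,cp),atz("wrist",[382,72],0.005,cp))
R=np.array(read_state()["ee_rot"])
movep([0.69,0.10,0.33],R)
cp=camera_params("wrist"); im,d=get_image("wrist"); cv2.imwrite("pics/w2.png",cv2.resize(im[150:400,330:640],None,fx=2.4,fy=2.4,interpolation=cv2.INTER_CUBIC))
pickle.dump(cp,open("cp2.pkl","wb"))
for q,z in [("manifold",0),("selector_tip",.084),("nozzle",.055),("vial_tall",0),("vial_short",0)]:
    print(q,[(x["pixel"],round(x["score"],2),atz("wrist",x["pixel"],z,cp)) for x in landmark_of("wrist",q)[:2]])
print(read_state()["time_s"])
E
```

```text
tapboss [ 0.513 -0.161  0.106] levend [ 0.546 -0.082  0.097] feet [ 0.567 -0.176  0.005] [ 0.461 -0.14   0.005]
manifold [([436.5, 207.3], 0.61, array([0.503, 0.176, 0.   ]))]
selector_tip [([407.8, 204.1], 0.62, array([0.574, 0.146, 0.084]))]
nozzle [([401.7, 157.7], 0.56, array([0.578, 0.091, 0.055]))]
vial_tall [([491.9, 211.3], 0.82, array([0.416, 0.183, 0.   ]))]
vial_short [([432.6, 133.2], 0.63, array([0.521, 0.063, 0.   ]))]
4.95
```

View pics/w2.png

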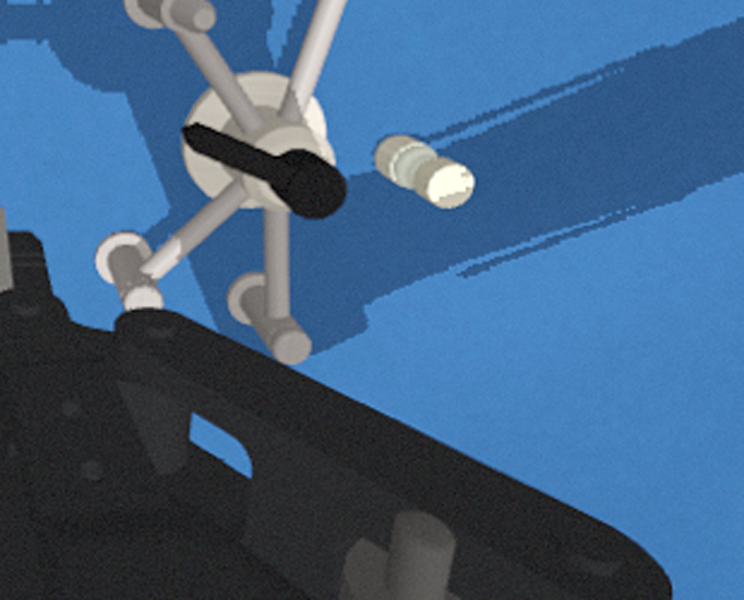

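```bash
python3 - <<'E'
from h import *
import pickle
np.set_printoptions(precision=3,suppress=True)
cp=pickle.load(open("cp2.pkl","rb"))
f=lambda u,v,z:atz("wrist",[330+u/2.4,150+v/2.4],z,cp)
boss=f(314,184,.097);tip=f(188,129,.084);p2=f(145,297,.065);p3=f(292,345,.065);p1=f(200,14,.065)
noz=np.array([.578,.089,0])
for n,a in zip(["boss","tip","p2","p3","p1"],[boss,tip,p2,p3,p1]): print(n,a)
# rigid fit
ang=np.radians([50,100,-50,-100]); B=np.vstack([.115*np.c_[np.cos(ang),np.sin(ang)],[0,0]])
W=np.array([p2[:2],p3[:2],noz[:2],p1[:2],boss[:2]])
b=B-B.mean(0);w=W-W.mean(0);th=np.arctan2((b[:,0]*w[:,1]-b[:,1]*w[:,0]).sum(),(b*w).sum())
R=np.array([[np.cos(th),-np.sin(th)],[np.sin(th),np.cos(th)]]);c=W.mean(0)-R@B.mean(0)
print(np.degrees(th),c); print(W-(B@R.T+c)); v=tip[:2]-c;print("ptr",np.degrees(np.arctan2(v[1],v[0])),np.linalg.norm(v))
v=noz[:2]-c;print("noz",np.degrees(np.arctan2(v[1],v[0])),np.linalg.norm(v))
E
```

```text
boss [0.509 0.172 0.097]
tip [0.573 0.146 0.084]
p2 [0.585 0.255 0.065]
p3 [0.494 0.288 0.065]
p1 [0.566 0.087 0.065]
8.341380646385186 [0.525 0.175]
[[-0.001 -0.018]
 [ 0.005  0.003]
 [-0.033 -0.01 ]
 [ 0.044  0.027]
 [-0.016 -0.003]]
ptr -31.382777307817285 0.05659064528331783
noz -58.402049890301356 0.10096396423831185
```

```bash
python3 - <<'E'
from h import *
import pickle
np.set_printoptions(precision=3,suppress=True)
cp=pickle.load(open("cp2.pkl","rb"))
f=lambda u,v,z:atz("wrist",[330+u/2.4,150+v/2.4],z,cp)
n=f(202,14,.102);print("noztop",n)
W=np.array([[.585,.255],[.494,.288],n[:2],[.482,.063],[.509,.172]]); tip=np.array([.573,.146])
ang=np.radians([50,100,-50,-100]); B=np.vstack([.115*np.c_[np.cos(ang),np.sin(ang)],[0,0]])
b=B-B.mean(0);w=W-W.mean(0);th=np.arctan2((b[:,0]*w[:,1]-b[:,1]*w[:,0]).sum(),(b*w).sum())
R=np.array([[np.cos(th),-np.sin(th)],[np.sin(th),np.cos(th)]]);c=W.mean(0)-R@B.mean(0)
print(np.degrees(th),c); print(W-(B@R.T+c)); v=tip[:2]-c;print("ptr",np.degrees(np.arctan2(v[1],v[0])),np.linalg.norm(v))
E
```

```text
noztop [0.577 0.082 0.102]
-3.121912303647143 [0.508 0.173]
[[-0.001 -0.002]
 [-0.     0.001]
 [-0.     0.001]
 [ 0.     0.002]
 [ 0.001 -0.001]]
ptr -22.663169477283763 0.0706389246823329
```

```bash
cat >> h.py <<'E'
def pose(c,phi,r,off,z,sgn=-1):
    a=np.radians(phi);u=np.array([np.cos(a),np.sin(a),0]);n=np.array([-u[1],u[0],0])
    y=sgn*u; zz=np.array([0,0,-1.]); R=np.c_[np.cross(y,zz),y,zz]
    return np.array([c[0],c[1],z])+r*u+off*n, R
E
python3 - <<'E'
from h import *
np.set_printoptions(precision=3,suppress=True)
C=[.508,.173]
p,R=pose(C,-20,.052,.038,.16); movep(p,R)
print(read_state()["time_s"],read_state()["ft_force"])
p,R=pose(C,-20,.052,.038,.090); print(move_straight(p,v=.1,max_force=8))
for phi,off in [(-22,.020),(-29,.018),(-36,.018),(-43,.018),(-49,.018),(-52.5,.018)]:
    p,R=pose(C,phi,.052,off,.090); 
    if move_straight(p,v=.06,frame=R,max_force=15): print("stop",phi);break
    s=read_state(); print(phi,s["time_s"],s["position"],s["ft_force"])
p,R=pose(C,phi,.052,.036,.090); move_straight(p,v=.1)
p[2]=.18; move_straight(p,v=.2)
im,d=get_image("side"); cv2.imwrite("pics/s3.png",cv2.resize(im[120:300,200:390],None,fx=3.3,fy=3.3,interpolation=cv2.INTER_CUBIC))
print(read_state()["time_s"])
E
```

```text
5.8583 [-0.435  0.103  0.378]
False
-22 7.1917 [0.564 0.172 0.09 ] [ 0.808 -0.037  0.832]
-29 7.4833 [0.562 0.164 0.09 ] [0.49  0.009 0.216]
-36 7.7583 [0.561 0.157 0.09 ] [-0.484  0.475  1.353]
-43 8.0333 [0.558 0.151 0.09 ] [0.738 0.579 0.207]
-49 8.2917 [0.556 0.146 0.09 ] [ 0.036 -0.135  0.111]
-52.5 8.5417 [0.554 0.143 0.09 ] [ 0.925  0.766 -0.241]
9.525
```

View pics/s3.png

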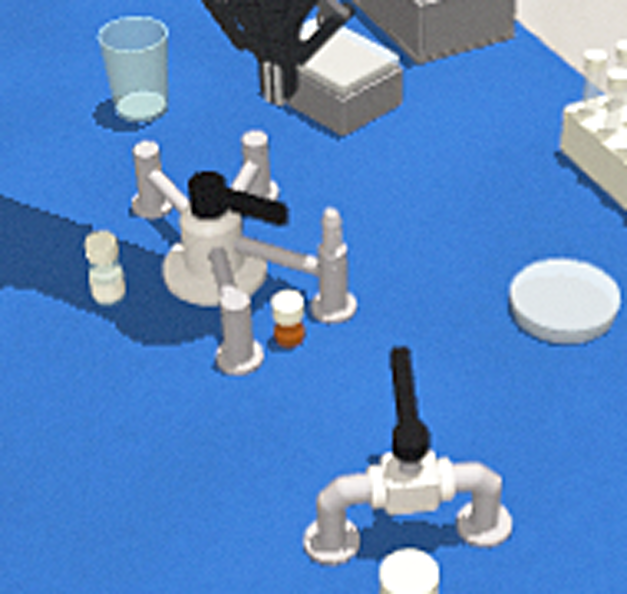

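```bash
python3 - <<'E'
from h import *
np.set_printoptions(precision=3,suppress=True)
C=np.array([.508,.173])
for n in ("side","scene"):
  im,_=get_image(n)
  if n=="scene": cv2.imwrite("pics/sc3.png",cv2.resize(im[150:280,300:450],None,fx=4,fy=4,interpolation=cv2.INTER_CUBIC))
  for x in landmark_of(n,"selector_tip")[:2]:
    t=atz(n,x["pixel"],.084)[:2]-C; print(n,x["pixel"],x["score"],t,np.linalg.norm(t),np.degrees(np.arctan2(t[1],t[0])))
  for phi in (-35,-40,-45,-50,-53.1):
    a=np.radians(phi); print(phi,proj(n,[*(C+.075*np.array([np.cos(a),np.sin(a)])),.092])[0], proj(n,[*C,.097])[0])
E
```

```text
side [284.2, 187.1] 0.78 [ 0.037 -0.06 ] 0.07051997442570662 -58.27785848216527
-35 [289.584 178.822] [262.336 175.291]
-40 [289.078 180.246] [262.336 175.291]
-45 [288.362 181.656] [262.336 175.291]
-50 [287.44  183.039] [262.336 175.291]
-53.1 [286.766 183.879] [262.336 175.291]
scene [358.6, 201.8] 0.76 [ 0.047 -0.056] 0.07349181781762634 -49.88445822961796
-35 [357.947 203.726] [387.083 200.729]
-40 [357.776 202.212] [387.083 200.729]
-45 [357.827 200.71 ] [387.083 200.729]
-50 [358.097 199.232] [387.083 200.729]
-53.1 [358.373 198.333] [387.083 200.729]
```

View pics/sc3.png

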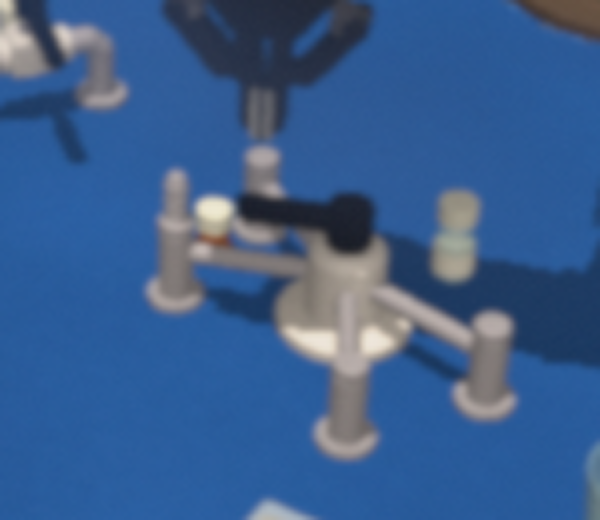

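```bash
python3 - <<'E'
from h import *
np.set_printoptions(precision=3,suppress=True)
R=np.array([[0,-1,0],[-1,0,0],[0,0,-1.]])
movep([0.69,0.06,0.33],R); 
C=np.array([.508,.173])
cp=camera_params("wrist"); im,d=get_image("wrist"); 
for x in landmark_of("wrist","selector_tip")[:2]:
    t=atz("wrist",x["pixel"],.084,cp)[:2]-C; print(x["pixel"],x["score"],t,np.linalg.norm(t),np.degrees(np.arctan2(t[1],t[0])))
for phi,col in((-53.1,(0,255,0)),(-44,(0,0,255)),(-62,(0,0,255))):
  a=np.radians(phi);u=np.array([np.cos(a),np.sin(a)])
  q=proj("wrist",[[*C,.092],[*(C+.115*u),.092]],cp); print(q)
  g=[tuple(int(round((v-o)*3)) for v,o in zip(pt,(370,120))) for pt in q]
  if col[1]: big=cv2.resize(im[120:310,370:570],None,fx=3,fy=3,interpolation=cv2.INTER_CUBIC)
  cv2.line(big,g[0],g[1],col,1)
cv2.imwrite("pics/w4.png",big); print(read_state()["time_s"])
E
```

```text
[423.2, 212.3] 0.89 [ 0.045 -0.056] 0.07174989567377256 -50.80518174899246
[[456.2   254.723]
 [408.686 186.126]]
[[456.2   254.723]
 [396.847 195.662]]
[[456.2   254.723]
 [421.694 178.439]]
10.8833
```

View pics/w4.png

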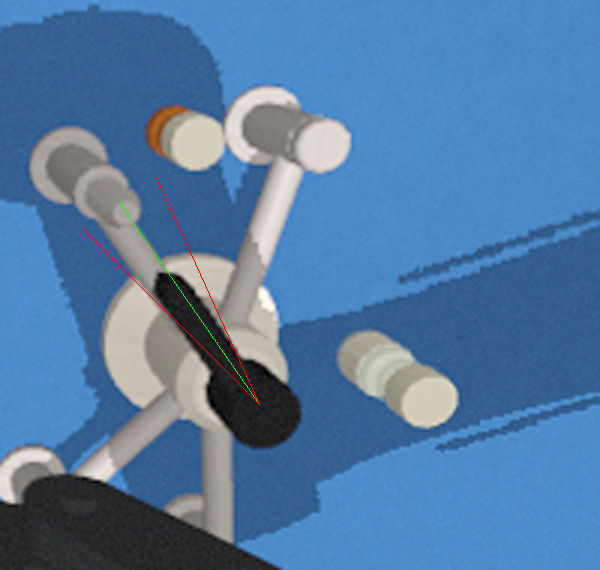

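```bash
python3 - <<'E'
from h import *
np.set_printoptions(precision=3,suppress=True)
C=[.513,-.161]
p,R=pose(C,69,.058,.042,.20); movep(p,R)
p[2]=.104; print(move_straight(p,v=.12,max_force=8)); print(read_state()["time_s"])
f0=np.array(read_state()["ft_force"])
L=[(67,.020)]+[(a,.018) for a in range(59,-14,-8)]+[(a,.018) for a in (-16,-18,-20,-22,-24)]
for phi,off in L:
    p,R=pose(C,phi,.058,off,.104)
    st=move_straight(p,v=.07 if phi>-14 else .03,frame=R,max_force=12)
    s=read_state(); f=np.array(s["ft_force"])-f0; print(phi,st,round(s["time_s"],2),f)
    if st or (phi<-15 and np.linalg.norm(f)>9): print("stop");break
s=read_state(); q=np.array(s["position"])
a=np.radians(phi); n=np.array([-np.sin(a),np.cos(a),0])
move_straight(q+.03*n,v=.1); move_straight(q+.03*n+[0,0,.12],v=.2)
movep([.62,.03,.33],np.array([[0,-1,0],[-1,0,0],[0,0,-1.]]))
cp=camera_params("wrist"); im,d=get_image("wrist"); cv2.imwrite("pics/w5.png",im)
for q,z in [("tap_lever_end",.097),("tap",0)]:
    print(q,[(x["pixel"],round(x["score"],2),atz("wrist",x["pixel"],z,cp)) for x in landmark_of("wrist",q)[:2]])
im,d=get_image("side"); cv2.imwrite("pics/s5.png",cv2.resize(im[140:340,200:400],None,fx=3,fy=3,interpolation=cv2.INTER_CUBIC))
print(read_state()["time_s"])
E
```

```text
False
13.0667
67 False 13.56 [-0.908  1.657 -0.904]
59 False 13.86 [-0.728  1.506 -1.041]
51 False 14.15 [ 0.819  0.868 -0.575]
43 False 14.44 [-0.09   0.725 -1.8  ]
35 False 14.73 [-0.474  1.027 -1.472]
27 False 15.03 [-0.227  0.512 -0.933]
19 False 15.32 [ 0.666  1.111 -0.127]
11 False 15.61 [-0.219  1.18  -0.487]
3 False 15.9 [-0.009  2.225 -0.651]
-5 False 16.19 [ 1.047  0.949 -0.748]
-13 False 16.48 [-0.453  1.339 -1.563]
-16 False 16.74 [ 0.007  2.601 -2.157]
-18 False 16.99 [ 0.354  2.388 -0.181]
-20 False 17.24 [ 0.269  2.254 -1.622]
-22 False 17.49 [ 2.02   3.608 -1.167]
-24 False 17.74 [ 1.127 14.205 -0.217]
stop
tap_lever_end []
tap [([394.3, 15.9], 0.9, array([ 0.517, -0.159,  0.   ]))]
19.9833
```

View pics/w5.png

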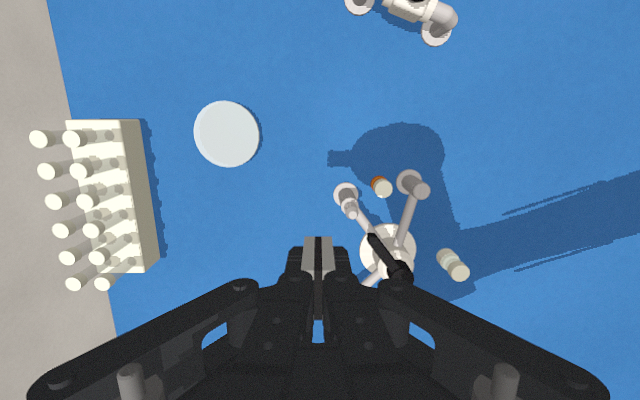

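View pics/s5.png

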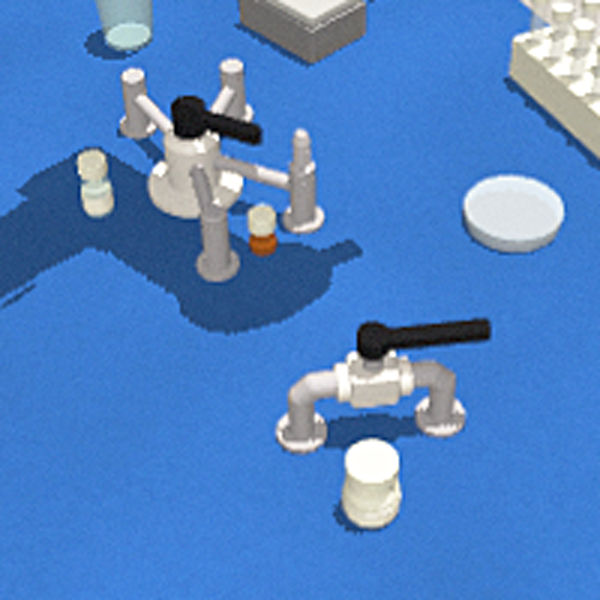

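```bash
python3 - <<'E'
from h import *
np.set_printoptions(precision=3,suppress=True)
movep([.55,-.02,.33],np.array([[0,-1,0],[-1,0,0],[0,0,-1.]]))
C=np.array([.513,-.161]); H=np.array([.508,.173])
pt=atz("side",[363.2,249.7],.097); v=pt[:2]-C; print(pt,np.linalg.norm(v),np.degrees(np.arctan2(v[1],v[0])))
cp=camera_params("wrist"); im,_=get_image("wrist"); cv2.imwrite("pics/w6.png",cv2.resize(im[0:180,240:460],None,fx=3,fy=3))
for x in landmark_of("wrist","tap_lever_end")[:1]:
    pt=atz("wrist",x["pixel"],.097,cp); v=pt[:2]-C; print(x,pt,np.linalg.norm(v),np.degrees(np.arctan2(v[1],v[0])))
im,_=get_image("side")
for q in ["jar","vial_short","vial_tall","dish","tip_box","mouse","beaker","wrench","selector_tip"]:
    print(q,[(x["pixel"],round(x["score"],2)) for x in landmark_of("side",q)[:1]])
E
```

```text
[ 0.598 -0.193  0.097] 0.09081223210728408 -20.3281184478638
{'pixel': [276.1, 11.4], 'score': 0.88} [ 0.592 -0.189  0.097] 0.08411462793667379 -19.678043538401457
jar [([323.1, 310.8], 0.7)]
vial_short [([287.2, 222.2], 0.66)]
vial_tall [([232.1, 208.7], 0.75)]
dish [([368.9, 215.1], 0.57)]
tip_box [([304.3, 148.3], 0.67)]
mouse [([441.3, 313.7], 0.88)]
beaker [([243.0, 149.9], 0.83)]
wrench [([390.3, 379.2], 0.83)]
selector_tip [([285.2, 186.3], 0.67)]
```

View pics/w6.png

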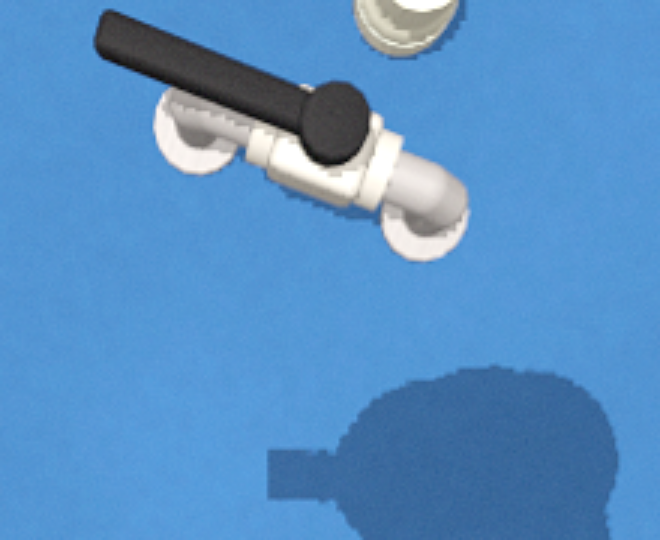

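The lever at (100,30)–(335,120) in the crop lies parallel to the pipe. The bystanders are where they stood, and the pointer is still at the nozzle.

```bash
python3 - <<'E'
from cell import *
pause(0.3); print(finish_job(), read_state()["time_s"])
E
```

```text
the job is handed in; nothing more can be done
the job is handed in; nothing more can be done
```

The pointer is at the nozzle, the tap is fully open, and the job is handed in. It was handed in soon after the 20 s mark, against the 51 s limit. `finish_job` reports no verdict.

- **Pointer:** The nozzle is on the outlet at -50° from body x, a direction of about -53° in the world frame. I pushed the pointer round from about -23° with the closed fingertips, staying under 3 N. The wrist picture puts it at about -51°, and the scene camera at -50°. The side-camera network alone said -58°, but the bar's edge in that picture matched about -53°. All of these are within the 9° tolerance.
- **Tap lever:** I then swept the lever about 90° clockwise onto its stop, where the contact force reached about 14 N. The last measurements put it at about -20°, in line with the pipe at -19 to -20°.
- **Bystanders:** The side-camera readings moved at most 4 pixels from start to end, which is within the network's scatter. The pictures show none of them displaced.
- **Arm:** It finished at a TCP height of 0.33 m, clear of everything.

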